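Bolt the larger box shut

TASK

Two plywood boxes with closed lids lie on the table, each with a steel bolt drawn back on top. Lock the larger box: slide its bolt by the knob fully home through its keeper and let go. Leave the smaller box's bolt drawn back as it is.

Things in the scene. Friction and masses are not known exactly. Their poses are not given: they have to be found in the camera images.
- large_box_bolt (a joint): travel of the steel bolt on the larger plywood box (160 x 240 mm, 70 mm high, fixed to the table; the small one is 110 x 165 mm, 50 mm high). 0 = fully drawn back, 0.050 m = fully home against its stop; it starts between 0 and 0.012. The round bar (12 mm thick) slides level along the box's long middle line toward the keeper, over 3 N of friction, with no spring: it stays where it is left. The collars that guide the bar reach 23 mm above the lid.
- large_box_knob (a point): centre of the top face of the larger box's bolt knob, an upright steel cylinder 16 mm in diameter and 28 mm tall on a thinner stem; its top is 56 mm above the lid (126 mm above the table), its underside 28 mm above the lid. It moves with the bolt. Nothing stands beside it, only the low collars before and behind it on the track.
- large_box_keeper (a point): mouth of the keeper of the larger box: the short steel collar (16 mm long, 23 mm high) on the narrow fixed strip of the top, across the seam from the lid. The point is the centre of the mouth that faces the bar, 12 mm above the lid. The bolt slides along the horizontal line from the knob toward this point, which lies 90 mm from the knob's axis when the bolt is fully drawn and 40 mm when it is fully home, the bar then sticking out 12 mm beyond the keeper.
- small_box_knob (a point): centre of the top face of the bolt knob on the smaller box, the same bolt at three quarters of the size (12 mm in diameter, 92 mm above the table); it is to stay where it is. The two boxes may have changed places, and each is turned by up to 0.4 rad.

How it is judged:
At the end, for the whole second after the job is handed in: The larger box's bolt is at rest within 12 mm of fully home (travel over 38 mm of 50), its bar through the keeper, and the smaller box's bolt is within 12 mm of where it started (value of joint large_box_bolt above 0.038 m and velocity of joint large_box_bolt between -0.005 and 0.005 m/s and distance of small_box_knob from where it was at the start of the episode below 0.012 m); the robot touches nothing.
It fails at once if the smaller box's bolt is moved by more than 12 mm (distance of small_box_knob from where it was at the start of the episode above 0.012 m).
It also fails if it takes over 26 s, if anything falls off the work surface, if the arm or the gripper's body presses on something with over 40 N, if the wrist force passes 120 N, or if a joint passes its speed limit or range.

ROBOT

A 7-joint arm with a two-finger parallel gripper is mounted at the origin on the work surface; the furniture and walls round the work are solid. World frame = base frame: x ahead of the robot, y to its left, z up, the work surface at z = 0. Lengths are in m, angles in rad, forces in N, time in s.
With the tool pointing down it reaches from about 0.4 to 0.85 m from the base axis. Payload 4.5 kg.
Tool frame: the origin (TCP) lies at the very end of the fingers, on their centre line; the grasp point (between the pads) lies 19 mm behind it; z points along the fingers, y is the line along which they close (so a half turn about z gives the same grasp; the last joint's range is limited). The gripper opens to 88 mm and grips with 3 to 60 N. Pads are 18 mm wide; open, the fingers measure 123 mm over their backs; the gripper's body (75 mm by 187 mm) begins 45 mm behind the grasp point.
Start: joints at [-1.312, 0.689, -0.195, 1.565, 0.157, 0.902, -0.215], TCP at [0.139, 0.609, 0.239] pointing down, gripper open.
Joint ranges: [-3.01, 3.01], [-0.46, 2.08], [-1.47, 1.51], [0.13, 2.56], [-1, 4.14], [0.04, 2.09], [-2.66, 2.66]. Speed limits (rad/s): [2.57, 2.57, 3.14, 3.14, 3.14, 3.14, 3.14].

INTERFACE

Orientations are given as a unit quaternion [x, y, z, w].
In Python, from plant import r gives the robot as it stands. The module is installed in compiled form; this text tells all that it offers.
- The arm moves only by the tool step_arm, never from a script. Its argument "increments" is a list of rows, each a list of 2 entries, a list of its own where there are three numbers: the shift along the world's x, y, z in cm, then the turn, a rotation vector about the world's x, y, z in degrees. A call has exactly 10 rows; each row shifts and turns the commanded pose from where the row before left it; what a row does not reach is not made up. A row lasts 1/10 s, in which the tool goes at most 50 mm and 8.59 degrees, less where a joint would pass 70% of its speed; a pose out of reach is approached as far as the arm can. A call is refused whole if a number of a shift passes 5 or a number of a turn 8.59, either way. A call with a gripper value outside its range is refused whole. "fingers" is the opening, from 0 (shut) to 1 (fully open), set as the call begins (left out, the last holds). The fingers move at their own pace and stop on an object; "grip_force" is the grip in N (left out, the last holds). Time passes only in rows, so rows that do not move let the fingers close, or fill a call up. It gives the time, the measured TCP pose, the force, the opening and the grip force at its end, in the units of the state.
- r.get_state(): the state, without advancing time (a new reading comes with each control period).
- r.snapshot(name): name is "side" or "top" or "wrist"; returns (picture, depth): 400x640x3 uint8, red, green, blue; 400x640 float32, m along the optical axis (not along the pixel's ray), 0 where there is no reading.
- r.calibration(name): a dict with "fov_y" (degrees; the focal length in pixels is half the picture's height over the tangent of half this angle, whatever the lens; pixels are square), "cx", "cy" (the principal point, pixels), "k1" (the pictures are not rectified: a ray, as slopes to the right and down, at radius r is drawn at 1 + k1 r^2 times it, then the intrinsics apply), "R" (3x3) and "t" (3): a world point X has camera coordinates R X + t. Camera axes: x right, y down, z forward; pixel columns grow to the right and rows downward; lengths in m; the calibration is good to about 2 mm. A picture is of the moment at which its call begins: read the wrist's pose just before it. calibration takes no time and is no camera call; for the wrist camera it gives the pose at the moment of the call.
- r.finish_job(): hands the job in; it is judged then, once.
The state is a dict: "clock": time; "q": joint angles; "qd": joint speeds; "joint_torque": joint torques, N m; "tool_pos": TCP position; "eef_rot": TCP orientation; "contact_force": force on the tool from outside, world axes, zero at the start; "moment": the same for the moment, N m; "opening": opening from 0.0 (shut) to 1.0 (fully open); "finger_force": force on a finger pad.
Only numpy, scipy, OpenCV 4.12 (cv2) and the standard library are available. Lean on these libraries where they do the work, as an engineer would, in place of code of your own. Each camera call takes 0.05 s, during which the arm holds its last target. There are 200 camera calls.

## Working session

There is one attempt and no reset: what is moved stays moved. The work goes in short steps, Python scripts to look and compute and a tool call to move; the robot and the scene stay as the last step left them, time stands still between calls to the robot, and variables do not carry over. Pictures are saved under pics/ and viewed, at most 10 in all, crops included, and the job is handed in when it is done.

Besides the shell and the picture viewer there is one more tool, called after "Emit:" as name([rows], argument=value, ...), one row to a line, values as JSON. step_arm: Moves the arm, as the interface text tells. Its arguments: {"type":"object","properties":{"increments":{"type":"array","items":{"type":"array"}},"fingers":{"type":"number"},"grip_force":{"type":"number"}},"required":["increments"]}

```bash
mkdir -p pics
cat > h.py <<'E'
import numpy as np, cv2
from plant import r
def ray(c,u,v):
    f=200/np.tan(np.radians(c["fov_y"])/2)
    d=np.array([(u-c["cx"])/f,(v-c["cy"])/f]); s=d.copy()
    for _ in range(20): s=d/(1+c["k1"]*(s@s))
    return np.array([s[0],s[1],1.])
def atz(c,u,v,z):
    R=np.array(c["R"]);t=np.array(c["t"]); o=-R.T@t; d=R.T@ray(c,u,v)
    return o+d*(z-o[2])/d[2]
def atd(c,u,v,dep):
    R=np.array(c["R"]);t=np.array(c["t"]); return R.T@(ray(c,u,v)*dep-t)
def snap(n,f):
    c=r.calibration(n); p,d=r.snapshot(n); cv2.imwrite(f"pics/{f}.png",p[:,:,::-1]); np.savez(f"pics/{f}.npz",d=d,**{k:np.array(v) for k,v in c.items()}); return c,p,d
E
python3 - <<'E'
from h import *
c,p,d=snap("top","top1"); print(c)
snap("side","side1")
print(r.get_state()["eef_rot"])
E
```

```text
{'fov_y': 49.63375625787792, 'cx': 320.21339397946883, 'cy': 195.0016755756839, 'k1': -0.09211181195552427, 'R': array([[ 0.01416963, -0.99984105,  0.01082127],
       [-0.98992897, -0.01555204, -0.1407081 ],
       [ 0.14085403, -0.00871851, -0.98999199]]), 't': array([0.20975112, 0.48062789, 0.92650461])}
[ 1.12142235e-01  9.93691843e-01 -8.00250739e-04 -2.38091047e-05]
```

View pics/top1.png

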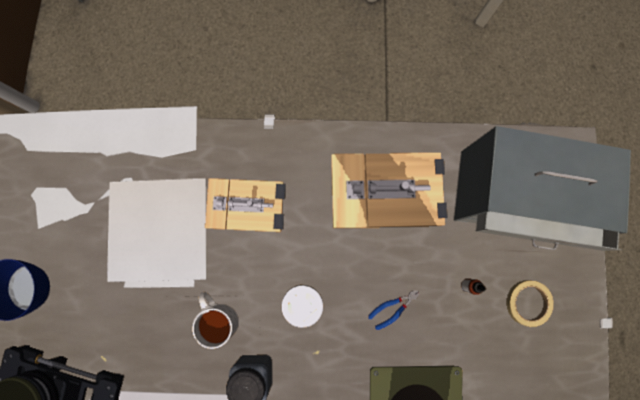

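The large box is on the right (about 332–446, 153–228), with its keeper at left (~352,190) and knob near (405,185). I'll enlarge that area.

Run:
```python
from h import *
p=cv2.imread("pics/top1.png"); cv2.imwrite("pics/c1.png",cv2.resize(p[145:235,325:455],None,fx=6,fy=6,interpolation=cv2.INTER_CUBIC))
z=dict(np.load("pics/top1.npz")); d=z["d"]
P=[(u,v,atd(z,u,v,d[v,u])) for v in range(170,205) for u in range(335,445) if d[v,u]>0]
for u,v,q in P:
    if q[2]>.105: print(u,v,q.round(3),end=";")
```

```text
402 182 [0.494 0.052 0.123];403 182 [0.493 0.051 0.126];404 182 [0.493 0.05  0.13 ];405 182 [0.494 0.046 0.124];406 182 [0.494 0.044 0.124];401 183 [0.492 0.054 0.12 ];402 183 [0.491 0.053 0.125];403 183 [0.491 0.051 0.126];404 183 [0.491 0.049 0.126];405 183 [0.491 0.047 0.126];406 183 [0.491 0.045 0.126];407 183 [0.492 0.042 0.123];401 184 [0.489 0.055 0.126];402 184 [0.489 0.053 0.125];403 184 [0.489 0.051 0.127];404 184 [0.49  0.048 0.123];405 184 [0.49  0.046 0.124];406 184 [0.489 0.045 0.127];407 184 [0.49  0.042 0.124];408 184 [0.49  0.04  0.124];400 185 [0.488 0.055 0.118];401 185 [0.487 0.055 0.126];402 185 [0.487 0.053 0.126];403 185 [0.487 0.051 0.128];404 185 [0.487 0.049 0.126];405 185 [0.488 0.046 0.124];406 185 [0.487 0.045 0.127];407 185 [0.487 0.043 0.128];408 185 [0.487 0.041 0.127];399 186 [0.488 0.055 0.107];400 186 [0.487 0.055 0.116];401 186 [0.485 0.055 0.125];402 186 [0.485 0.053 0.126];403 186 [0.485 0.051 0.127];404 186 [0.485 0.05  0.129];405 186 [0.485 0.047 0.125];406 186 [0.485 0.045 0.126];407 186 [0.485 0.043 0.126];408 186 [0.485 0.041 0.126];399 187 [0.486 0.056 0.107];400 187 [0.485 0.054 0.112];401 187 [0.483 0.055 0.124];402 187 [0.483 0.053 0.126];403 187 [0.483 0.051 0.125];404 187 [0.483 0.049 0.127];405 187 [0.483 0.047 0.126];406 187 [0.484 0.044 0.123];407 187 [0.483 0.043 0.128];400 188 [0.483 0.054 0.112];401 188 [0.482 0.053 0.118];402 188 [0.482 0.052 0.121];403 188 [0.481 0.051 0.125];404 188 [0.481 0.049 0.128];405 188 [0.481 0.047 0.126];406 188 [0.481 0.045 0.126];400 189 [0.482 0.053 0.106];401 189 [0.481 0.052 0.111];402 189 [0.481 0.051 0.115];403 189 [0.481 0.049 0.116];404 189 [0.48  0.048 0.123];405 189 [0.481 0.045 0.116];402 190 [0.48  0.05  0.109];403 190 [0.48  0.048 0.109];
```

View pics/c1.png

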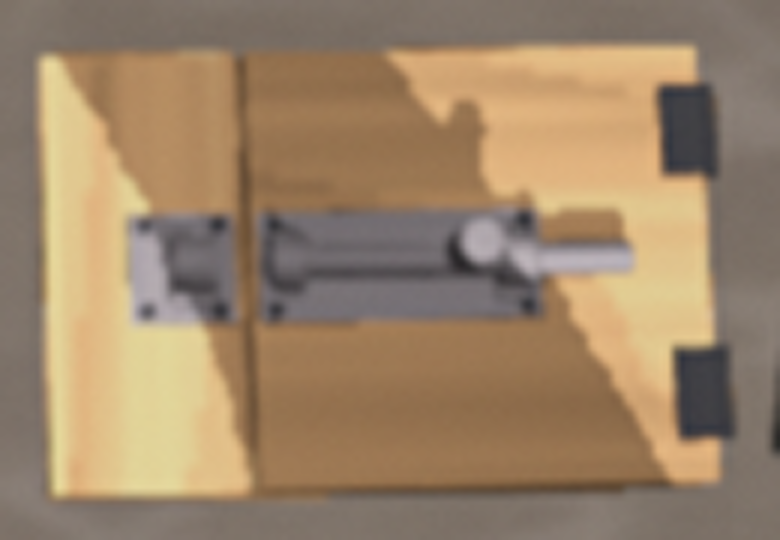

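View pics/side1.png

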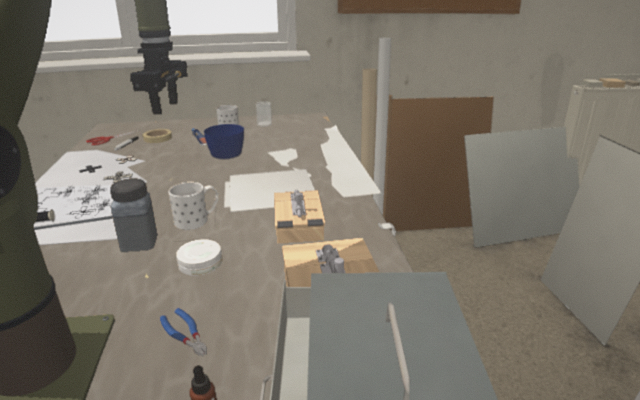

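Run:
```python
from h import *
z=dict(np.load("pics/top1.npz")); d=z["d"]
A=lambda x,y,h:atz(z,325+x/6,145+y/6,h)
k=A(225,262,.082); b=A(632,256,.082)
print("knob",A(483,242,.126),"keeper",k,"bar end",b)
c=[A(x,y,.07) for x,y in((40,53),(52,497),(720,482),(695,45))]
print("corners",np.round(c,4)); 
e=(c[0]+c[1]-c[2]-c[3]); print("axis deg from +y toward -x",np.degrees(np.arctan2(-e[0],e[1])), np.degrees(np.arctan2(-(k-b)[0],(k-b)[1])))
P=np.array([atd(z,u,v,d[v,u]) for v in range(110,300,3) for u in range(0,640,3) if d[v,u]>0])
for lo in np.arange(-.6,.75,.05):
    m=(P[:,1]>lo)&(P[:,1]<lo+.05); q=P[m]; j=q[:,2].argmax(); print(lo.round(2),q[j].round(3))
```

```text
knob [0.48660368 0.04584905 0.126     ] keeper [0.4853624  0.12823224 0.082     ] bar end [ 0.48988649 -0.01667858  0.082     ]
corners [[ 0.5625  0.1937  0.07  ]
 [ 0.4026  0.1878  0.07  ]
 [ 0.411  -0.05    0.07  ]
 [ 0.5702 -0.0451  0.07  ]]
axis deg from +y toward -x 1.9224466981713764 1.7881836110149043
-0.6 [ 0.916 -0.595 -0.752]
-0.55 [ 0.967 -0.518 -0.751]
-0.5 [ 0.309 -0.451  0.005]
-0.45 [ 0.261 -0.401  0.006]
-0.4 [ 0.516 -0.356  0.209]
-0.35 [ 0.557 -0.339  0.211]
-0.3 [ 0.486 -0.272  0.237]
-0.25 [ 0.496 -0.208  0.236]
-0.2 [ 0.496 -0.197  0.236]
-0.15 [ 0.493 -0.116  0.21 ]
-0.1 [ 0.431 -0.092  0.208]
-0.05 [ 0.488 -0.012  0.088]
0.0 [0.487 0.041 0.127]
0.05 [0.487 0.053 0.126]
0.1 [0.485 0.135 0.094]
0.15 [0.468 0.152 0.077]
0.2 [0.257 0.238 0.035]
0.25 [0.43  0.299 0.054]
0.3 [0.447 0.35  0.067]
0.35 [0.45  0.365 0.095]
0.4 [0.452 0.433 0.069]
0.45 [0.251 0.459 0.082]
0.5 [0.444 0.536 0.009]
0.55 [0.308 0.562 0.009]
0.6 [0.353 0.628 0.008]
0.65 [0.448 0.663 0.009]
0.7 [0.649 0.71  0.008]
```

Emit:
step_arm([
  [[1.7, -2.8, 0], [0, 0, 1.5]],
  [[1.7, -2.8, 0], [0, 0, 1.5]],
  [[1.7, -2.8, 0], [0, 0, 1.5]],
  [[1.7, -2.8, 0], [0, 0, 1.5]],
  [[1.7, -2.8, 0], [0, 0, 1.5]],
  [[1.7, -2.8, 0], [0, 0, 1.5]],
  [[1.7, -2.8, 0], [0, 0, 1.5]],
  [[1.7, -2.8, 0], [0, 0, 1.5]],
  [[1.7, -2.8, 0], [0, 0, 1.5]],
  [[1.7, -2.8, 0], [0, 0, 1.2]],
], fingers=1)

```text
clock: 1.1
tool_pos: [0.3098, 0.3279, 0.2386]
eef_rot: [-0.016, 1.0, -0.0, -0.0]
contact_force: [-0.0, -0.5, -0.3]
opening: 0.999
finger_force: 0.0
```

Emit:
step_arm([
  [[1.7, -2.8, 0], [0, 0, 0]],
  [[1.7, -2.8, 0], [0, 0, 0]],
  [[1.7, -2.8, 0], [0, 0, 0]],
  [[1.7, -2.8, 0], [0, 0, 0]],
  [[1.7, -2.8, 0], [0, 0, 0]],
  [[1.7, -2.8, 0], [0, 0, 0]],
  [[1.7, -2.8, 0], [0, 0, 0]],
  [[1.7, -2.8, 0], [0, 0, 0]],
  [[1.0, -2.0, 0], [0, 0, 0]],
  [[0, 0, 0], [0, 0, 0]],
])

```text
clock: 2.1
tool_pos: [0.4563, 0.0818, 0.2383]
eef_rot: [-0.013, 1.0, -0.001, -0.0]
contact_force: [-1.3, 0.3, -1.2]
opening: 1.002
finger_force: 0.0
```

Run:
```python
from h import *
s=r.get_state(); print(s["clock"],s["tool_pos"],s["eef_rot"],s["contact_force"])
from scipy.spatial.transform import Rotation as Q
print(Q.from_quat(s["eef_rot"]).as_matrix().round(3))
snap("wrist","w1")
```

```text
2.1 [0.45630604 0.08181959 0.238332  ] [-1.26583067e-02  9.99919497e-01 -8.67608378e-04 -1.21892278e-04] [-1.28977372  0.31926385 -1.2428826 ]
[[-1.    -0.025 -0.   ]
 [-0.025  1.    -0.002]
 [ 0.    -0.002 -1.   ]]
```

View pics/w1.png

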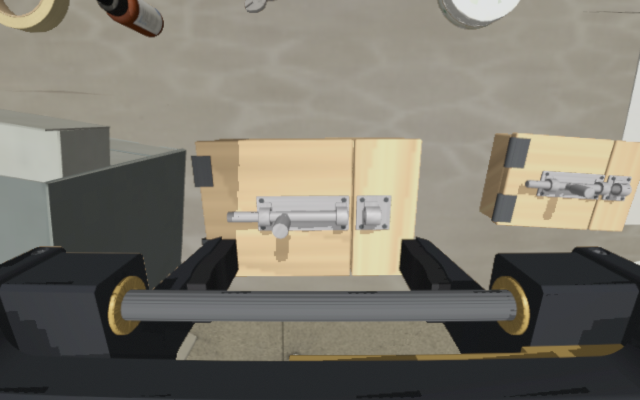

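Wrist view: the knob's top face is near (282,230), the keeper at (372,215), and the small box is well off to the right.

Run:
```python
from h import *
z=dict(np.load("pics/w1.npz")); d=z["d"]
Q=np.array([atd(z,u,v,d[v,u]) for v in range(205,245) for u in range(262,302) if d[v,u]>0])
q=Q[(Q[:,2]>.122)&(Q[:,2]<.13)]; print(len(q),q.mean(0),(q.min(0)+q.max(0))/2, atz(z,282,230,.126), atz(z,363,215,.082))
```

```text
219 [0.48755494 0.04729958 0.12612991] [0.48848157 0.04708427 0.12516658] [0.48781372 0.04912933 0.126     ] [0.485257   0.13122959 0.082     ]
```

Emit:
step_arm([
  [[1.0, -1.1, 0], [0, 0, 0]],
  [[1.0, -1.1, 0], [0, 0, 0]],
  [[1.1, -1.25, 0], [0, 0, 0]],
  [[0, 0, -2], [0, 0, 0]],
  [[0, 0, -2], [0, 0, 0]],
  [[0, 0, -2], [0, 0, 0]],
  [[0, 0, -2], [0, 0, 0]],
  [[0, 0, -1], [0, 0, 0]],
  [[0, 0, -1], [0, 0, 0]],
  [[0, 0, 0], [0, 0, 0]],
])

```text
clock: 3.15
tool_pos: [0.4861, 0.0508, 0.138]
eef_rot: [-0.016, 1.0, -0.0, -0.001]
contact_force: [-0.8, 0.4, 0.3]
opening: 1.001
finger_force: 0.0
```

Emit:
step_arm([
  [[0.1, -0.3, -1], [0, 0, 0]],
  [[0, 0, -1], [0, 0, 0]],
  [[0, 0, -1], [0, 0, 0]],
  [[0, 0, -0.6], [0, 0, 0]],
  [[0, 0, 0], [0, 0, 0]],
  [[0, 0, 0], [0, 0, 0]],
  [[0, 0, 0], [0, 0, 0]],
  [[0, 0, 0], [0, 0, 0]],
  [[0, 0, 0], [0, 0, 0]],
  [[0, 0, 0], [0, 0, 0]],
])

```text
clock: 4.15
tool_pos: [0.4874, 0.0478, 0.1029]
eef_rot: [-0.016, 1.0, 0.0, 0.0]
contact_force: [0.3, -0.3, -0.7]
opening: 0.999
finger_force: 0.0
```

Emit:
step_arm([
  [[0, 0, 0], [0, 0, 0]],
  [[0, 0, 0], [0, 0, 0]],
  [[0, 0, 0], [0, 0, 0]],
  [[0, 0, 0], [0, 0, 0]],
  [[0, 0, 0], [0, 0, 0]],
  [[0, 0, 0], [0, 0, 0]],
  [[0, 0, 0], [0, 0, 0]],
  [[0, 0, 0], [0, 0, 0]],
  [[0, 0, 0], [0, 0, 0]],
  [[0, 0, 0], [0, 0, 0]],
], fingers=0, grip_force=15)

```text
clock: 5.15
tool_pos: [0.4873, 0.0473, 0.1027]
eef_rot: [-0.016, 1.0, -0.0, -0.0]
contact_force: [0.0, -0.4, -0.2]
opening: 0.177
finger_force: 15.0
```

Knob gripped (opening ≈ 16 mm). Slide it.

Emit:
step_arm([
  [[-0.02, 0.5, 0], [0, 0, 0]],
  [[-0.02, 0.5, 0], [0, 0, 0]],
  [[-0.02, 0.5, 0], [0, 0, 0]],
  [[-0.02, 0.5, 0], [0, 0, 0]],
  [[-0.02, 0.5, 0], [0, 0, 0]],
  [[-0.02, 0.5, 0], [0, 0, 0]],
  [[-0.01, 0.5, 0], [0, 0, 0]],
  [[-0.01, 0.4, 0], [0, 0, 0]],
  [[0, 0, 0], [0, 0, 0]],
  [[0, 0, 0], [0, 0, 0]],
])

```text
clock: 6.15
tool_pos: [0.4859, 0.0882, 0.1028]
eef_rot: [-0.017, 1.0, 0.001, 0.0]
contact_force: [-0.0, 0.2, -0.7]
opening: 0.173
finger_force: 15.0
```

Emit:
step_arm([
  [[0, 0.1, 0], [0, 0, 0]],
  [[0, 0.1, 0], [0, 0, 0]],
  [[0, 0.1, 0], [0, 0, 0]],
  [[0, 0, 0], [0, 0, 0]],
  [[0, 0, 0], [0, 0, 0]],
  [[0, 0, 0], [0, 0, 0]],
  [[0, 0, 0], [0, 0, 0]],
  [[0, 0, 0], [0, 0, 0]],
  [[0, 0, 0], [0, 0, 0]],
  [[0, 0, 0], [0, 0, 0]],
])

```text
clock: 7.15
tool_pos: [0.4858, 0.0898, 0.1027]
eef_rot: [-0.016, 1.0, -0.0, -0.0]
contact_force: [1.0, -3.3, 1.5]
opening: 0.179
finger_force: 15.0
```

Emit:
step_arm([
  [[0, 0.1, 0], [0, 0, 0]],
  [[0, 0.1, 0], [0, 0, 0]],
  [[0, 0, 0], [0, 0, 0]],
  [[0, 0, 0], [0, 0, 0]],
  [[0, 0, 0], [0, 0, 0]],
  [[0, 0, 0], [0, 0, 0]],
  [[0, 0, 0], [0, 0, 0]],
  [[0, 0, 0], [0, 0, 0]],
  [[0, 0, 0], [0, 0, 0]],
  [[0, 0, 0], [0, 0, 0]],
])

```text
clock: 8.15
tool_pos: [0.4858, 0.0919, 0.1027]
eef_rot: [-0.016, 1.0, 0.0, -0.0]
contact_force: [-0.7, -3.4, 1.6]
opening: 0.175
finger_force: 15.0
```

Emit:
step_arm([
  [[0, 0.1, 0], [0, 0, 0]],
  [[0, 0.1, 0], [0, 0, 0]],
  [[0, 0, 0], [0, 0, 0]],
  [[0, 0, 0], [0, 0, 0]],
  [[0, 0, 0], [0, 0, 0]],
  [[0, 0, 0], [0, 0, 0]],
  [[0, 0, 0], [0, 0, 0]],
  [[0, 0, 0], [0, 0, 0]],
  [[0, 0, 0], [0, 0, 0]],
  [[0, 0, 0], [0, 0, 0]],
])

```text
clock: 9.15
tool_pos: [0.4857, 0.0919, 0.1027]
eef_rot: [-0.015, 1.0, -0.001, -0.0]
contact_force: [-0.1, -6.4, 2.0]
opening: 0.175
finger_force: 15.0
```

At the stop. Release and go up.

Emit:
step_arm([
  [[0, 0, 0], [0, 0, 0]],
  [[0, 0, 0], [0, 0, 0]],
  [[0, 0, 0], [0, 0, 0]],
  [[0, 0, 0], [0, 0, 0]],
  [[0, 0, 0], [0, 0, 0]],
  [[0, 0, 0], [0, 0, 0]],
  [[0, 0, 0], [0, 0, 0]],
  [[0, 0, 0], [0, 0, 0]],
  [[0, 0, 0], [0, 0, 0]],
  [[0, 0, 0], [0, 0, 0]],
], fingers=0.8)

```text
clock: 10.15
tool_pos: [0.4859, 0.0938, 0.1027]
eef_rot: [-0.016, 1.0, 0.0, -0.0]
contact_force: [0.3, 0.3, 0.6]
opening: 0.801
finger_force: 0.0
```

Emit:
step_arm([
  [[0, 0, 1], [0, 0, 0]],
  [[0, 0, 1], [0, 0, 0]],
  [[0, 0, 1.5], [0, 0, 0]],
  [[0, 0, 1.5], [0, 0, 0]],
  [[0, 0, 1.5], [0, 0, 0]],
  [[0, 0, 1.5], [0, 0, 0]],
  [[0, 0, 1.5], [0, 0, 0]],
  [[0, 0, 0.5], [0, 0, 0]],
  [[0, 0, 0], [0, 0, 0]],
  [[0, 0, 0], [0, 0, 0]],
])

```text
clock: 11.15
tool_pos: [0.4857, 0.0936, 0.2026]
eef_rot: [-0.016, 1.0, -0.0, -0.0]
contact_force: [-0.1, 0.7, 0.1]
opening: 0.797
finger_force: 0.0
```

Run:
```python
from h import *
snap("wrist","w2")
z=dict(np.load("pics/w2.npz")); d=z["d"]
Q=np.array([atd(z,u,v,d[v,u]) for v in range(0,400) for u in range(640) if d[v,u]>0])
q=Q[(abs(Q[:,2]-.126)<.004)&(abs(Q[:,0]-.487)<.03)&(abs(Q[:,1]-.09)<.07)]; print(len(q),np.median(q,0))
```

```text
304 [0.48604499 0.0925957  0.12628033]
```

View pics/w2.png

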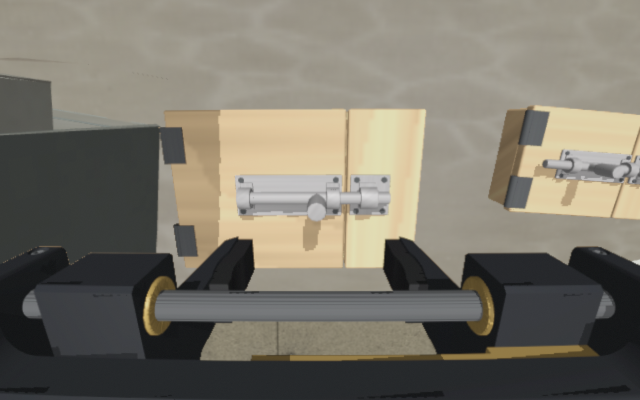

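The bar now passes through the keeper and sticks out beyond it (~388,198). The knob is at (317,208), clear of the fingers, and the small box's bolt hasn't moved.

```bash
python3 -c "
from plant import r
print(r.finish_job())"
```

```text
the job is handed in; nothing more can be done
None
```

The larger box is locked: I slid its bolt about 45 mm to its stop, so the bar is through the keeper. I then let go, left the smaller box's bolt untouched, and handed the job in at about 11 s; no verdict came back.

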